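Hang a rinsed bottle on the drying rack

TASK

The square amber bottle has just been rinsed. Hang it to drain, mouth down, on the thin peg of the drying rack, the only free peg that its narrow neck fits over: slide it gently all the way down until its mouth rests on the peg's seat, and let go. It is glass, so do not knock it against the rack, and leave the other things on the bench where they are.

Things in the scene. Friction and masses are not known exactly. Their poses are not given: they have to be found in the camera images.
- bottle: Empty open bottle of amber glass, 0.12 kg, 122 mm long, lying on a flat face. Square body 48 x 48 mm, 82 mm long; 8 mm shoulder; round neck 26 mm across with a bore 17 mm across, 38 mm long, hollow beyond. Origin on its long axis at mid-length; +x runs to the mouth (61 mm off), body from x = -61 to +21 mm; y and z square to the flat faces. Centre of mass at about x = -10 mm.
- bottle_mouth (a point): Centre of the bottle's open mouth (on the bottle's axis, in the plane of the lip); axes as the bottle.
- thin_peg: Thin blue fixed peg of the rack, 80 mm long, tapering from 11 mm across to 9 mm at its round tip, rising at 45 degrees. Origin at its root, in the middle of its flat round seat (31 mm across, 78 mm above the bench); z along the peg to its tip, y level along the row of pegs. It may stand in any of the rack's three places.
- rack: Fixed drying rack: white peg board 235 mm long, leaning back at 45 degrees on a steel rod frame, white drip tray below. Origin on the bench under the middle seat; y along the row of three pegs (78 mm apart), front -x (pegs point there and up), z up. The board is square to the pegs, its face 6 mm behind the seats, its top 110 mm above the bench. Foot from x = -83 to +79 mm.
- thick_peg: Thick grey empty peg of the rack, 26 mm across, too thick for the bottle's neck; 80 mm long; frame as the thin peg.
- jar_peg: Root of the third, thick grey peg, on which a clear round wide-necked jar (52 mm across, 96 mm long) is drying; the jar is fixed there; frame as the thin peg.
- cap: The bottle's black screw cap, 30 mm across, 18 mm high, loose on the bench, open side up; origin at the centre of its underside. A bystander.
- oil_bottle: Small amber dropper bottle with a red teat, 29 x 29 x 77 mm, standing loose; origin at the centre of its underside. A bystander.
- tape_roll: Roll of beige tape, 104 mm across, 25 mm high, lying loose; origin at the centre of its underside. A bystander.
- wash_bottle: White squeeze wash bottle with a red cap and a bent spout, 102 x 65 x 185 mm, standing loose; origin at the underside. A bystander.

How it is judged:
By the outcome, as a careful person would: the job done as asked, in the order asked, and still so for the second after the job is handed in, with the robot touching nothing.
It also fails if it takes over 43 s, if anything falls off the work surface, if the arm or the gripper's body presses on something with over 40 N, if the wrist force passes 120 N, or if a joint passes its speed limit or range.

ROBOT

A 7-joint arm with a two-finger parallel gripper is mounted at the origin on a cart in front of the work surface, level with it; the furniture and walls round the work are solid. World frame = base frame: x ahead of the robot, y to its left, z up, the work surface at z = 0. Lengths are in m, angles in rad, forces in N, time in s.
With the tool pointing down it reaches from about 0.4 to 0.85 m from the base axis. Payload 10.4 kg.
Tool frame: the origin (TCP) lies on the centre line of the jaws, within the pads' length; the fingertips stand 17 mm ahead of it and the grasp point (between the pads) lies 2 mm behind it; z points along the fingers, y is the line along which they close (so a half turn about z gives the same grasp; the last joint's range is limited). The gripper opens to 85 mm and grips with 20 to 120 N. Pads are 22 mm wide; open, the fingers measure 114 mm over their backs; the gripper's body (76 mm by 85 mm) begins 54 mm behind the grasp point. The pads swing forward as they close: fully open they stand 13 mm farther back than shut.
Start: joints at [1.102, 0.332, -0.065, 1.46, 0.022, 1.35, -0.088], TCP at [0.27, -0.564, 0.248] pointing down, gripper open.
Joint ranges: [-2.6, 2.6], [-0.5, 2.12], [-1.47, 1.34], [0.16, 2.42], [-1.27, 4.41], [0.06, 2.06], [-2.6, 2.6]. Speed limits (rad/s): [2.22, 2.22, 2.79, 2.79, 3.14, 3.14, 3.14].

INTERFACE

Orientations are given as a unit quaternion [x, y, z, w].
In Python, from workcell import get_obs, optics, job gives the robot as it stands. The module is installed in compiled form; this text tells all that it offers.
- The arm moves only by the tool send_rows, never from a script. Its argument "plan" is a list that holds one entry, the list of rows, each a list of 7 numbers: the turn, a rotation vector about the tool's x, y, z in units of 1.5 rad (1.0 is 1.5 rad), then the shift along the tool's x, y, z in units of 20 cm (1.0 is 20 cm), then the opening, from 0 (shut) to 1 (fully open). A call has 1 to 20 rows; each row shifts and turns the commanded pose from where the row before left it, along the tool's axes as they then stand; what a row does not reach is not made up. A row lasts 1/12 s, in which the tool goes at most 41.7 mm and 7.16 degrees, less where a joint would pass 70% of its speed; a pose out of reach is approached as far as the arm can. A call with a number of a shift or a turn outside -1 to 1 is refused whole. A call with a gripper value outside its range is refused whole. The fingers move at their own pace and stop on an object; "squeeze" is the grip in N (left out, the last holds). Time passes only in rows, so rows that do not move let the fingers close. It gives the time, the measured TCP pose, the force, the opening and the grip force at its end, in the units of the state.
- get_obs(): the state, without advancing time (a new reading comes with each control period).
- optics.camera(name): name is "scene" or "top" or "wrist"; returns the picture (480x640x3 uint8, red, green, blue); there is no depth.
- optics.get_calibration(name): a dict with "intrinsics" (3x3 intrinsics, pixels), "distortion" ([k1, k2, p1, p2, k3] as OpenCV has them; the pictures are not rectified), "world_from_camera" (4x4, takes a point from camera to world coordinates); the wrist camera has in their place "T_tool_cam" (4x4, takes a point from camera to tool coordinates, whose origin is the TCP and whose axes are the flange's). Camera axes: x right, y up, looking along -z (the intrinsics and any distortion apply to the point x, -y, -z); pixel columns grow to the right and rows downward; lengths in m; the calibration is good to about 2 mm. A picture is of the moment at which its call begins: read the wrist's pose just before it. get_calibration takes no time and is no camera call.
- job.hand_in(): hands the job in; it is judged then, once.
The state is a dict: "clock": time; "joint_pos": joint angles; "joint_velocities": joint speeds; "tau": joint torques, N m; "position": TCP position; "ee_rot": TCP orientation; "ft_force": force on the tool from outside, world axes, zero at the start; "torque": the same for the moment, N m; "grip_width": opening from 0.0 (shut) to 1.0 (fully open); "grasp_force": force on a finger pad.
Only numpy, scipy, OpenCV 4.12 (cv2) and the standard library are available. Lean on these libraries where they do the work, as an engineer would, in place of code of your own. Each camera call takes 0.05 s, during which the arm holds its last target. There are 200 camera calls.

## Working session

There is one attempt and no reset: what is moved stays moved. The work goes in short steps, Python scripts to look and compute and a tool call to move; the robot and the scene stay as the last step left them, time stands still between calls to the robot, and variables do not carry over. Pictures are saved under pics/ and viewed, at most 10 in all, crops included, and the job is handed in when it is done.

Besides the shell and the picture viewer there is one more tool, called after "Request:" as name(argument=value, ...), one argument or row to a line, values as JSON. send_rows: Moves the arm, as the interface text tells. Its arguments: {"type":"object","properties":{"plan":{"type":"array"},"squeeze":{"type":"number"}},"required":["plan"]}

```bash
mkdir -p pics; python3 - <<'E'
from workcell import get_obs, optics
import cv2,numpy as np
print(get_obs())
for n in ["scene","top","wrist"]:
    im=optics.camera(n); cv2.imwrite(f"pics/{n}0.png",im[:,:,::-1]); print(n,optics.get_calibration(n))
E
```

```text
{'clock': 0.0, 'joint_pos': array([ 1.10243139,  0.33286147, -0.06468283,  1.46098307,  0.02158985,
        1.34989774, -0.08845227]), 'joint_velocities': array([ 0.00102329, -0.00226132, -0.00087739,  0.00063055,  0.0005204 ,
       -0.00067505, -0.00123976]), 'tau': array([-4.20965098e-04, -6.25444436e+01,  4.85468970e-02, -3.91595578e+01,
        1.61043461e-02,  9.98059666e-03,  1.03386628e-05]), 'position': array([ 0.26929738, -0.56359812,  0.24750243]), 'ee_rot': array([ 9.75258446e-01,  2.21066582e-01, -1.92326568e-04, -7.01432502e-04]), 'ft_force': array([-0.40395002,  1.17297572, -0.45179862]), 'torque': array([ 0.01577147, -0.0296984 , -0.03834568]), 'grasp_force': 0.0, 'grip_width': 1.0007205410680178}
scene {'intrinsics': array([[479.11920312,   0.        , 324.35017631],
       [  0.        , 479.11920312, 242.2377186 ],
       [  0.        ,   0.        ,   1.        ]]), 'distortion': array([-0.04677753,  0.        ,  0.        ,  0.        ,  0.        ]), 'world_from_camera': array([[-0.84733429,  0.31487365, -0.42764376,  0.18245182],
       [-0.53096897, -0.4874121
[... 592 characters left out ...]
42,  0.92840186],
       [ 0.        ,  0.        ,  0.        ,  1.        ]])}
wrist {'intrinsics': array([[357.75302997,   0.        , 315.7086721 ],
       [  0.        , 357.75302997, 237.85524789],
       [  0.        ,   0.        ,   1.        ]]), 'distortion': array([-0.04912636,  0.        ,  0.        ,  0.        ,  0.        ]), 'T_tool_cam': array([[ 2.91078868e-04,  9.64994964e-01,  2.62268248e-01,
         6.60283061e-02],
       [ 9.99999956e-01, -2.64866724e-04, -1.35295833e-04,
        -8.91073165e-04],
       [-6.10936659e-05,  2.62268276e-01, -9.64994999e-01,
        -1.26626857e-01],
       [ 0.00000000e+00,  0.00000000e+00,  0.00000000e+00,
         1.00000000e+00]])}
```

View pics/scene0.png

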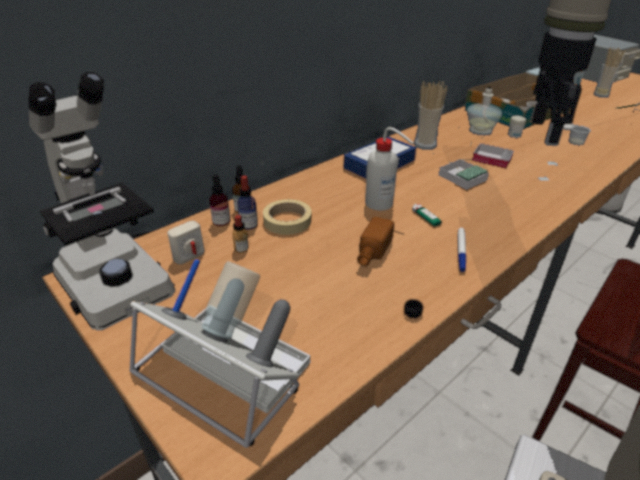

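View pics/top0.png

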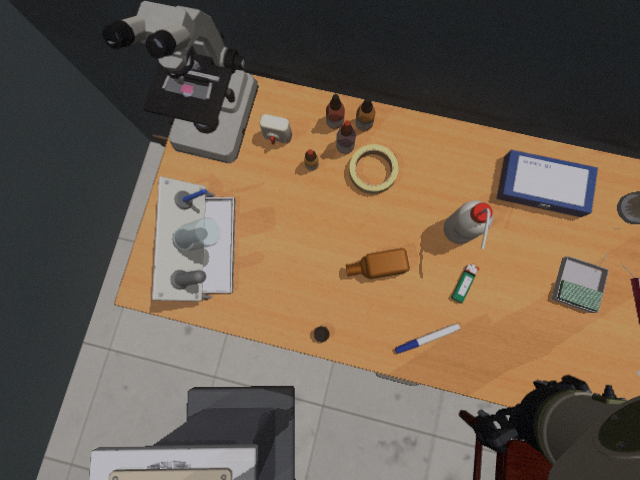

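The scene view shows the rack lower left, with the blue thin peg at (190,285), the jar in the middle, and the thick peg nearest. The top view shows the blue peg's root near (187,200) and tip near (206,191). The bottle lies with its mouth at (347,270) and base at (408,262).

```bash
cat > h.py <<'E'
import numpy as np,cv2
from workcell import optics,get_obs
from scipy.spatial.transform import Rotation as R
def ray(n,px,o=None):
    c=optics.get_calibration(n)
    u=cv2.undistortPoints(np.array([[px]],float),c["intrinsics"],c["distortion"])[0,0]
    if n=="wrist":
        T=np.eye(4);T[:3,:3]=R.from_quat(o["ee_rot"]).as_matrix();T[:3,3]=o["position"];T=T@c["T_tool_cam"]
    else: T=c["world_from_camera"]
    d=T[:3,:3]@np.array([u[0],-u[1],-1]); return T[:3,3],d/np.linalg.norm(d)
def onz(n,px,z,o=None):
    p,d=ray(n,px,o); return p+d*(z-p[2])/d[2]
def proj(n,P,o=None):
    c=optics.get_calibration(n)
    if n=="wrist":
        T=np.eye(4);T[:3,:3]=R.from_quat(o["ee_rot"]).as_matrix();T[:3,3]=o["position"];T=T@c["T_tool_cam"]
    else: T=c["world_from_camera"]
    q=(np.atleast_2d(P)-T[:3,3])@T[:3,:3]; q=q*[1,-1,-1]
    return cv2.projectPoints(q,np.zeros(3),np.zeros(3),c["intrinsics"],c["distortion"])[0][:,0]
def tri(rs):
    A=np.zeros((3,3));b=np.zeros(3)
    for p,d in rs:
        M=np.eye(3)-np.outer(d,d);A+=M;b+=M@p
    x=np.linalg.solve(A,b); return x,[np.linalg.norm(np.cross(x-p,d)) for p,d in rs]
def blob(m,roi):
    x0,y0,x1,y1=roi; k=np.zeros_like(m);k[y0:y1,x0:x1]=m[y0:y1,x0:x1]
    n,l,s,c=cv2.connectedComponentsWithStats(k); i=1+np.argmax(s[1:,4]); ys,xs=np.where(l==i)
    P=np.c_[xs,ys].astype(float); c=P.mean(0); v=np.linalg.svd(P-c,full_matrices=0)[2][0]; t=(P-c)@v
    return P,c,v,c+v*(t.min()-.5),c+v*(t.max()+.5)
def blue(im):
    h=cv2.cvtColor(im,cv2.COLOR_RGB2HSV); return cv2.inRange(h,(105,110,50),(130,255,255))
E
python3 - <<'E'
from h import *
np.set_printoptions(precision=4,suppress=True)
im={n:cv2.imread(f"pics/{n}0.png")[:,:,::-1].copy() for n in("top","scene")}
E={}
for n,roi in(("top",(165,175,225,215)),("scene",(165,250,210,325))):
    P,c,v,a,b=blob(blue(im[n]),roi);print(n,len(P),a,b)
    E[n]=(a,b)
# tip: top right end; scene upper end
tt=max(E["top"],key=lambda p:p[0]);st=min(E["scene"],key=lambda p:p[1])
rt=min(E["top"],key=lambda p:p[0]);rs=max(E["scene"],key=lambda p:p[1])
print("tip",tri([ray("top",tt),ray("scene",st)]),onz("top",tt,.1346),onz("scene",st,.1346))
print("root",tri([ray("top",rt),ray("scene",rs)]),onz("top",rt,.080),onz("scene",rs,.080))
# rack board top corners / tray via image; bottle mask
h=cv2.cvtColor(im["top"],cv2.COLOR_RGB2HSV)
for p in[(380,262),(356,269),(380,300),(400,255),(300,300)]:print(p,h[p[1],p[0]])
big=np.hstack([cv2.resize(im["top"][150:310,140:300],(400,400),interpolation=2),cv2.resize(im["top"][230:300,335:425],(400,311),interpolation=2)[:400] if 0 else cv2.resize(im["top"][225:315,335:425],(400,400),interpolation=2)])
cv2.imwrite("pics/c1.png",big[:,:,::-1])
E
```

```text
top 99 [206.2253 190.1874] [182.214  199.3421]
scene 253 [197.0682 259.4849] [174.6751 311.4044]
tip (array([ 0.6268, -0.0859,  0.1335]), [np.float64(0.001029330737824204), np.float64(0.0010293307378240028)]) [ 0.6255 -0.0869  0.1346] [ 0.6268 -0.0848  0.1346]
root (array([ 0.624 , -0.0254,  0.0805]), [np.float64(0.00018084511979653045), np.float64(0.00018084511979658932)]) [ 0.6243 -0.0251  0.08  ] [ 0.6243 -0.0258  0.08  ]
(380, 262) [ 14 176 146]
(356, 269) [ 15 196 135]
(380, 300) [ 15 138 183]
(400, 255) [ 14 169 158]
(300, 300) [ 15 140 184]
```

View pics/c1.png

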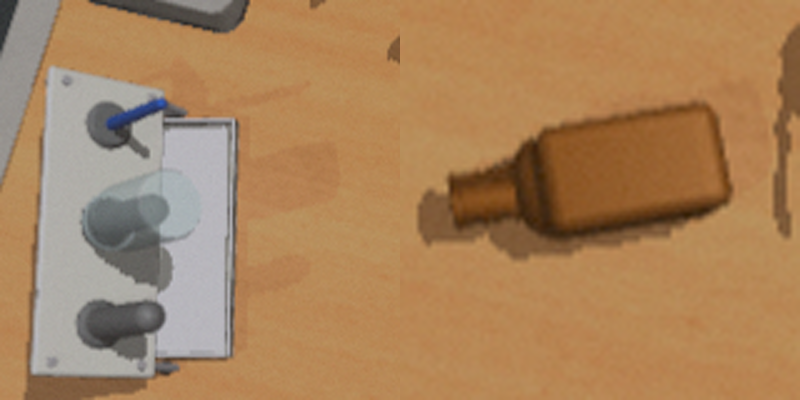

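```bash
python3 - <<'E'
from h import *
np.set_printoptions(precision=4,suppress=True)
f=lambda x,y:(140+x/2.5,150+y/2.5)
a=onz("top",f(50,68),.11);b=onz("top",f(32,375),.11);print("board top",a,b,np.linalg.norm(a-b),np.degrees(np.arctan2(*(a-b)[1::-1])))
s=[onz("top",f(*p),.078) for p in((108,125),(112,222),(97,323))];print(s)
im=cv2.imread("pics/top0.png");h=cv2.cvtColor(im,cv2.COLOR_BGR2HSV)
m=((h[...,1]>158)&(h[...,2]>60)).astype(np.uint8);m=cv2.morphologyEx(m,cv2.MORPH_OPEN,np.ones((3,3)))
P,c,v,e1,e2=blob(m,(335,240,415,290));print(len(P),c,e1,e2,onz("top",e1,.024),onz("top",e2,.03),onz("top",c,.03))
n=onz("top",(335+52/4.444,225+200/4.444),.024);r=onz("top",(335+320/4.444,225+145/4.444),.045);print(n,r,np.degrees(np.arctan2(*(n-r)[1::-1])))
o=get_obs();print(R.from_quat(o["ee_rot"]).as_matrix())
E
```

```text
board top [0.6603 0.0087 0.11  ] [0.4292 0.0108 0.11  ] 0.2310752819109383 -0.518529667609525
[array([ 0.6235, -0.0265,  0.078 ]), array([ 0.5464, -0.0325,  0.078 ]), array([ 0.4689, -0.024 ,  0.078 ])]
1272 [380.5031 263.7476] [407.7693 258.8705] [345.3205 270.0408] [ 0.5064 -0.4671  0.024 ] [ 0.4855 -0.3409  0.03  ] [ 0.4968 -0.4114  0.03  ]
[ 0.4862 -0.3439  0.024 ] [ 0.5061 -0.462   0.045 ] 99.57705502804014
[[ 0.9023  0.4312 -0.0005]
 [ 0.4312 -0.9023  0.0009]
 [-0.0001 -0.001  -1.    ]]
```

Request:
send_rows(
  plan=[
    [[0, 0, 0, 0.168, -0.0187, 0.0547, 1], [0, 0, 0, 0.168, -0.0187, 0.0547, 1], [0, 0, 0, 0.168, -0.0187, 0.0547, 1], [0, 0, 0, 0.168, -0.0187, 0.0547, 1], [0, 0, 0, 0.168, -0.0187, 0.0547, 1], [0, 0, 0, 0.168, -0.0187, 0.0547, 1], [0, 0, 0, 0.168, -0.0187, 0.0547, 1], [0, 0, 0, 0.168, -0.0187, 0.0547, 1], [0, 0, -0.0785, 0, 0, 0, 1], [0, 0, -0.0785, 0, 0, 0, 1], [0, 0, -0.0785, 0, 0, 0, 1], [0, 0, -0.0785, 0, 0, 0, 1], [0, 0, -0.0785, 0, 0, 0, 1], [0, 0, -0.0785, 0, 0, 0, 1], [0, 0, -0.0785, 0, 0, 0, 1], [0, 0, -0.0785, 0, 0, 0, 1], [0, 0, -0.0785, 0, 0, 0, 1], [0, 0, -0.0785, 0, 0, 0, 1], [0, 0, -0.0785, 0, 0, 0, 1], [0, 0, 0, 0, 0, 0, 1]],
  ],
  squeeze=30,
)

```text
clock: 1.82
position: [0.4989, -0.421, 0.1604]
ee_rot: [0.642, 0.766, 0.0, -0.0]
ft_force: [-1.3, 0.0, 0.5]
grip_width: 1.004
grasp_force: 0.0
```

```bash
python3 - <<'E'
from h import *
import json
np.set_printoptions(precision=4,suppress=True)
o=get_obs();im=optics.camera("wrist");cv2.imwrite("pics/w1.png",im[:,:,::-1])
print(o["clock"],o["position"],o["joint_pos"],R.from_quat(o["ee_rot"]).as_matrix())
E
```

```text
1.8167 [ 0.4989 -0.421   0.1604] [ 0.927   0.4815 -0.4005  1.4718  0.1927  1.2279  0.6781] [[-0.1748  0.9846 -0.0004]
 [ 0.9846  0.1748  0.0005]
 [ 0.0005 -0.0003 -1.    ]]
```

View pics/w1.png

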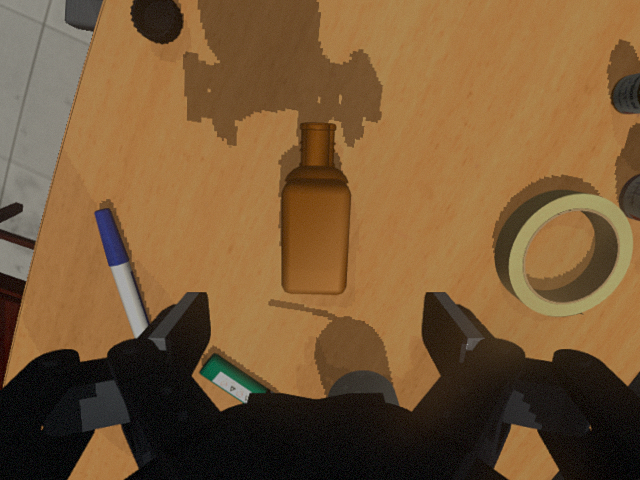

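Wrist view: the bottle is between the open jaws. Its mouth is at (318,125), the body edges are at columns 282 and 349, and its base is at row 293.

```bash
python3 - <<'E'
from h import *
np.set_printoptions(precision=4,suppress=True)
o=get_obs();M=R.from_quat(o["ee_rot"]).as_matrix()
im=cv2.imread("pics/w1.png");h=cv2.cvtColor(im,cv2.COLOR_BGR2HSV)
m=((h[...,1]>185)&(h[...,2]>60)).astype(np.uint8);m=cv2.morphologyEx(m,cv2.MORPH_OPEN,np.ones((3,3)))
for y in(130,140,150,160,200,220,240,260,280,290,294,297):
    x=np.where(m[y,260:370])[0]+260
    if len(x):print(y,x.min(),x.max(),len(x))
for p,z in(((318.5,128),.024),((319,150),.024),((316,200),.048),((315,280),.048),((315,290),.045)):
    q=onz("wrist",p,z,o);print(p,q,M.T@(q-o["position"]))
E
```

```text
130 303 334 32
140 308 333 26
150 302 333 29
160 301 332 32
200 283 349 67
220 282 335 54
240 282 347 42
260 283 346 19
280 341 346 6
290 341 343 3
(318.5, 128) [ 0.4876 -0.3458  0.024 ] [0.076  0.0015 0.1365]
(319, 150) [ 0.4906 -0.3607  0.024 ] [0.0608 0.0019 0.1365]
(316, 200) [ 0.4938 -0.3929  0.048 ] [ 0.0285 -0.0003  0.1125]
(315, 280) [ 0.5028 -0.4499  0.048 ] [-0.0292 -0.001   0.1124]
(315, 290) [ 0.5043 -0.4588  0.045 ] [-0.0382 -0.001   0.1154]
```

Request:
send_rows(
  plan=[
    [[0, 0, 0.0135, 0, 0, 0.15, 1], [0, 0, 0, 0, 0, 0.15, 1], [0, 0, 0, 0, 0, 0.15, 1], [0, 0, 0, 0, 0, 0.15, 1], [0, 0, 0, 0, 0, 0.067, 1], [0, 0, 0, 0, 0, 0, 1], [0, 0, 0, 0, 0, 0, 0], [0, 0, 0, 0, 0, 0, 0], [0, 0, 0, 0, 0, 0, 0], [0, 0, 0, 0, 0, 0, 0], [0, 0, 0, 0, 0, 0, 0], [0, 0, 0, 0, 0, 0, 0], [0, 0, 0, 0, 0, 0, 0], [0, 0, 0, 0, 0, 0, 0]],
  ],
  squeeze=30,
)

```text
clock: 3.03
position: [0.5002, -0.4219, 0.0297]
ee_rot: [0.652, 0.758, -0.0, 0.002]
ft_force: [0.0, 0.0, 7.7]
grip_width: 0.559
grasp_force: 32.4
```

Request:
send_rows(
  plan=[
    [[0, 0, 0, 0, 0, -0.1, 0], [0, 0, 0, 0, 0, -0.18, 0], [0, 0, 0, 0, 0, -0.2, 0], [0, 0, 0, 0, 0, -0.2, 0], [0, 0, 0, 0, 0, -0.2, 0], [0, 0, 0, 0, 0, -0.2, 0], [0, 0, 0.05, 0, 0, 0, 0], [0, 0, 0.05, 0, 0, 0, 0], [0, -0.0748, 0, 0, 0, 0, 0], [0, -0.0748, 0, 0, 0, 0, 0], [0, -0.0748, 0, 0, 0, 0, 0], [0, -0.0748, 0, 0, 0, 0, 0], [0, -0.0748, 0, 0, 0, 0, 0], [0, -0.0748, 0, 0, 0, 0, 0], [0, -0.0748, 0, 0, 0, 0, 0], [0, 0, 0, 0, 0, 0, 0]],
  ],
)

```text
clock: 4.37
position: [0.5002, -0.4171, 0.2416]
ee_rot: [0.65, 0.655, -0.271, 0.272]
ft_force: [1.1, 1.1, -2.4]
grip_width: 0.556
grasp_force: 31.8
```

```bash
python3 - <<'E'
from h import *
np.set_printoptions(precision=4,suppress=True)
o=get_obs();im=optics.camera("wrist");cv2.imwrite("pics/w2.png",im[:,:,::-1])
print(o["clock"],o["position"],o["joint_pos"],R.from_quat(o["ee_rot"]).as_matrix(),o["grip_width"],o["grasp_force"])
print(proj("wrist",[[.624,-.026,.078],[.6255,-.084,.1346]],o))
E
```

```text
4.3667 [ 0.5002 -0.4171  0.2416] [ 0.5594  0.2345 -0.325   1.8188  0.9736  1.1038 -0.212 ] [[-0.0058  1.      0.0032]
 [ 0.7046  0.0063 -0.7095]
 [-0.7096 -0.0019 -0.7047]] 0.5562050294331061 31.81388609111309
[[ 77.5585 807.3181]
 [ 10.1419 777.3739]]
```

View pics/w2.png

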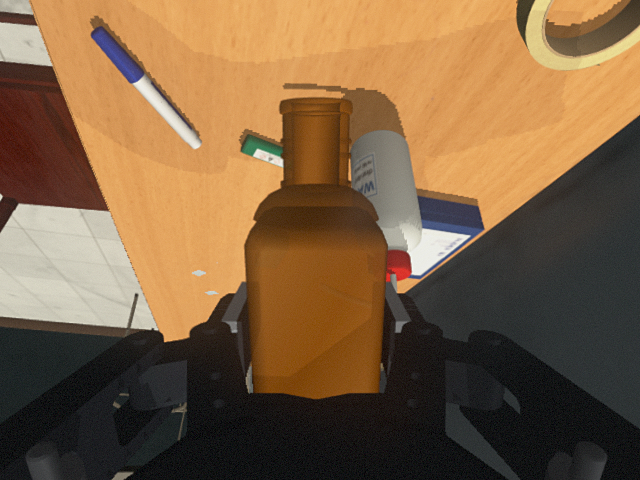

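```bash
python3 - <<'E'
from h import *
np.set_printoptions(precision=4,suppress=True)
o=get_obs();M=R.from_quat(o["ee_rot"]).as_matrix()
for p in((283,104),(317,104),(351,104),(317,170),(316.5,230)):
    q,d=ray("wrist",p,o);q=M.T@(q-o["position"]);d=M.T@d;print(p,q+d*(.0057-q[2])/d[2])
N=[];Q=[];T={}
for n,roi in(("top",(165,175,225,215)),("scene",(165,250,210,325))):
    im=cv2.imread(f"pics/{n}0.png")[:,:,::-1].copy()
    P,c,v,a,b=blob(blue(im),roi);p,d1=ray(n,a);_,d2=ray(n,b);k=np.cross(d1,d2);k/=np.linalg.norm(k);N.append(k);Q.append(k@p)
d=np.cross(*N);d/=np.linalg.norm(d);d*=np.sign(d[2])
for z in(.078,.1346):
    print(z,np.linalg.solve(np.array(N+[[0,0,1]]),Q+[z]))
print("dir",d)
E
```

```text
(283, 104) [ 0.0787 -0.012   0.0057]
(317, 104) [ 0.0786 -0.0001  0.0057]
(351, 104) [0.0787 0.0118 0.0057]
(317, 170) [ 0.0557 -0.0001  0.0057]
(316.5, 230) [ 0.0331 -0.0002  0.0057]
0.078 [ 0.6253 -0.0257  0.078 ]
0.1346 [ 0.6205 -0.0735  0.1346]
dir [-0.0652 -0.6442  0.762 ]
```

Request:
send_rows(
  plan=[
    [[0, 0, 0, 0, 0.157, 0, 0], [0, 0, 0, 0, 0.157, 0, 0], [0, 0, 0, 0, 0.157, 0, 0], [0, 0, 0, 0, 0.157, 0, 0], [0, 0, 0, 0.1167, 0, -0.1035, 0], [0, 0, 0, 0.1167, 0, -0.1035, 0], [0, 0, 0, 0.1167, 0, -0.1035, 0], [0, 0, 0, 0.1167, 0, -0.1035, 0], [0, 0, 0, 0.1167, 0, -0.1035, 0], [0, 0, 0, 0.1167, 0, -0.1035, 0], [0, 0, 0, 0.1167, 0, -0.1035, 0], [0, 0, 0, 0.1167, 0, -0.1035, 0], [0, 0, 0, 0, 0, 0, 0], [0, 0, 0, 0, 0, 0, 0]],
  ],
)

```text
clock: 5.58
position: [0.6253, -0.1706, 0.2287]
ee_rot: [0.653, 0.655, -0.269, 0.268]
ft_force: [-0.6, -0.6, -1.5]
grip_width: 0.557
grasp_force: 32.5
```

```bash
cat > snap.py <<'E'
from h import *
import sys
np.set_printoptions(precision=4,suppress=True)
t=sys.argv[1]
o=get_obs();M=R.from_quat(o["ee_rot"]).as_matrix();ims={n:optics.camera(n) for n in("wrist","scene","top")}
for n in ims: cv2.imwrite(f"pics/{n}{t}.png",ims[n][:,:,::-1])
m=o["position"]+M@[.078,-.0001,.0057]
print(o["clock"],o["position"],o["joint_pos"],M,o["ft_force"],"mouth",m)
for n in ims: print(n,"mouth",proj(n,m,o),"tip",proj(n,[.6255,-.085,.1346],o))
s=proj("scene",m)[0].astype(int);p=proj("top",m)[0].astype(int)
c=lambda n,q,w:cv2.resize(ims[n][max(q[1]-w,0):q[1]+w,max(q[0]-w,0):q[0]+w],(400,400),interpolation=cv2.INTER_CUBIC)
print("crop origins x2.5/5",s,p)
a=np.hstack([c("scene",s,50),c("top",p,50)])
cv2.imwrite(f"pics/c{t}.png",a[:,:,::-1])
E
python3 snap.py 3
```

```text
5.5833 [ 0.6253 -0.1706  0.2287] [ 0.178   0.4603 -0.4467  1.5681  0.9468  1.4858 -0.5012] [[-0.0019  1.     -0.0002]
 [ 0.7112  0.0012 -0.703 ]
 [-0.703  -0.0014 -0.7112]] [-0.5712 -0.5511 -1.5105] mouth [ 0.6251 -0.1191  0.1698]
wrist mouth [[316.9958 105.9053]] tip [[318.7327 -49.521 ]]
scene mouth [[211.2498 228.5456]] tip [[197.847  259.6987]]
top mouth [[219.1099 184.3796]] tip [[205.2038 190.2293]]
crop origins x2.5/5 [211 228] [219 184]
```

View pics/c3.png

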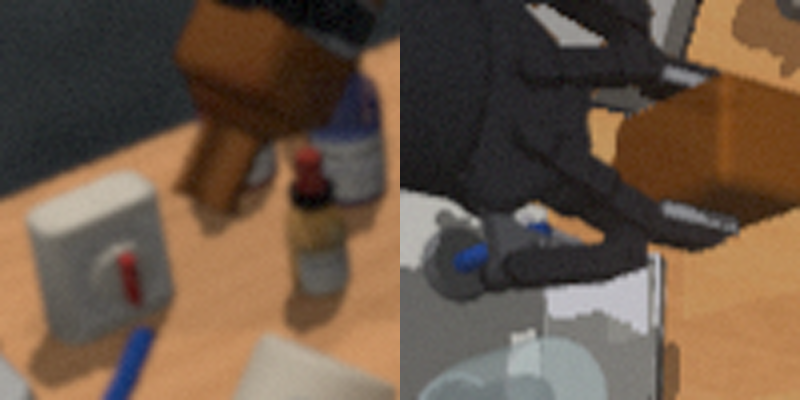

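View pics/wrist3.png

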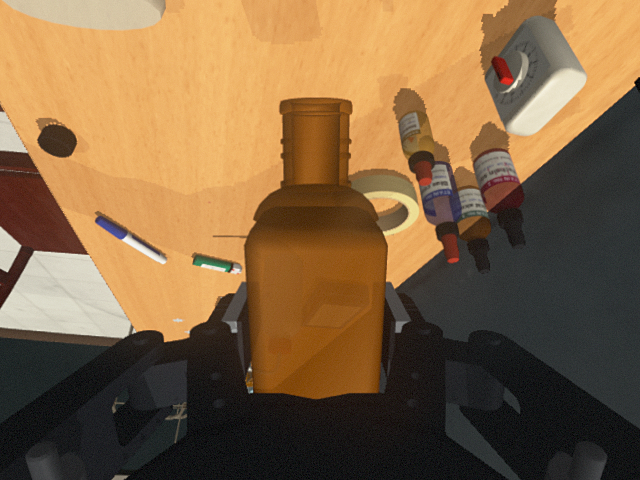

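Scene crop: the mouth centre is at scene pixel (213,228) and the blue tip at (197,260), closely in line. The tip is still above the wrist view, so I'll go 22 mm closer.

Request:
send_rows(
  plan=[
    [[0, 0, 0, 0.055, 0, 0, 0], [0, 0, 0, 0.055, 0, 0, 0], [0, 0, 0, 0, 0, 0, 0]],
  ],
)

```text
clock: 5.98
position: [0.6241, -0.1544, 0.2104]
ee_rot: [0.653, 0.655, -0.271, 0.269]
ft_force: [0.1, 0.5, -1.4]
grip_width: 0.558
grasp_force: 32.5
```

```bash
python3 snap.py 4; python3 - <<'E'
from h import *
np.set_printoptions(precision=4,suppress=True)
for n,roi in(("wrist",(200,0,440,110)),("scene",(165,240,212,325))):
    im=cv2.imread(f"pics/{n}4.png")[:,:,::-1].copy()
    try:
        P,c,v,a,b=blob(blue(im),roi);print(n,len(P),c,v,a,b)
    except Exception as e:print(n,e)
w=cv2.imread("pics/wrist4.png")[0:160,220:420];s=cv2.imread("pics/scene4.png")[195:315,150:250]
cv2.imwrite("pics/d4.png",np.hstack([cv2.resize(w,(400,320),interpolation=2),cv2.resize(s,(400,480),interpolation=2)[:320]*0+cv2.resize(s,(400,480),interpolation=2)[:320]]))
E
```

```text
5.9833 [ 0.6241 -0.1544  0.2104] [ 0.1546  0.4828 -0.4521  1.5821  0.9538  1.4872 -0.5471] [[-0.0034  1.     -0.001 ]
 [ 0.7085  0.0017 -0.7057]
 [-0.7057 -0.0031 -0.7085]] [ 0.0888  0.48   -1.3752] mouth [ 0.6238 -0.1032  0.1513]
wrist mouth [[316.9887 105.9055]] tip [[322.5115  28.5392]]
scene mouth [[205.9648 244.5703]] tip [[197.847  259.6987]]
top mouth [[212.7621 188.3245]] tip [[205.2038 190.2293]]
crop origins x2.5/5 [205 244] [212 188]
wrist 671 [320.3294  12.8092] [-0.0381  0.9993] [320.8541  -0.9631] [319.6895  29.6028]
scene 245 [185.2082 287.2245] [-0.3968  0.9179] [196.8153 260.3754] [174.5356 311.9116]
```

View pics/d4.png

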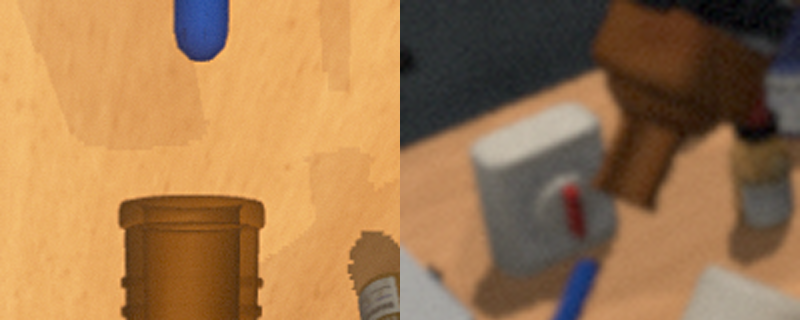

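Wrist crop: the peg tip is at (320,30) and the mouth centre at about column 316, so the peg is a bit to the right. Scene crop: the mouth is at about (206.7,245) and the tip at (197,260), so there is a small offset to quantify.

```bash
cat > neck.py <<'E'
from h import *
import sys
np.set_printoptions(precision=4,suppress=True)
t=sys.argv[1]
o=get_obs();M=R.from_quat(o["ee_rot"]).as_matrix()
S=cv2.imread(f"pics/scene{t}.png")[:,:,::-1].copy()
# predicted neck axis points in scene and measured centre across
L=cv2.GaussianBlur(S,(0,0),.7).astype(np.float32)
off=[]
for x in(.076,.072,.068,.064,.060,.056,.052,.048):
    a=proj("scene",o["position"]+M@[x,0,.0057])[0];b=proj("scene",o["position"]+M@[x+.01,0,.0057])[0]
    u=(b-a)/np.linalg.norm(b-a);nrm=np.array([-u[1],u[0]]);nrm*=np.sign(nrm[0]);s=np.arange(-16,16.01,.25);p=(a+s[:,None]*nrm).astype(np.float32)
    v=cv2.remap(L,p[:,0][None],p[:,1][None],cv2.INTER_LINEAR)[0]; d=v[:,0]-1.2*v[:,2]  # R-1.2B
    g=np.abs(np.gradient(v,axis=0)).sum(1)
    l=np.where((s>-14)&(s<-4))[0];r=np.where((s>4)&(s<14))[0]
    el,er=s[l[np.argmax(g[l])]],s[r[np.argmax(g[r])]];off.append((el+er)/2);print(x,a,el,er,(el+er)/2)
print("peg",blob(blue(S),(165,240,212,325))[1:])
E
python3 neck.py 4
```

```text
0.076 [206.7862 241.2841] -7.0 7.5 0.25
0.072 [207.8846 238.7515] -7.75 7.5 -0.125
0.068 [208.9824 236.221 ] -7.5 7.5 0.0
0.064 [210.0797 233.6926] -8.25 8.0 -0.125
0.06 [211.1764 231.1663] -8.0 8.25 0.125
0.056 [212.2725 228.6422] -8.25 8.0 -0.125
0.052 [213.3681 226.1203] -9.75 11.75 1.0
0.048 [214.4631 223.6006] -12.75 13.0 0.125
peg (array([185.2082, 287.2245]), array([-0.3968,  0.9179]), array([196.8153, 260.3754]), array([174.5356, 311.9116]))
```

```bash
cat > fit.py <<'E'
from h import *
import sys
from scipy.optimize import least_squares
np.set_printoptions(precision=4,suppress=True)
o=get_obs();M=R.from_quat(o["ee_rot"]).as_matrix()
W=optics.camera("wrist");S=optics.camera("scene");t=sys.argv[1]
cv2.imwrite(f"pics/wf{t}.png",W[:,:,::-1]);cv2.imwrite(f"pics/sf{t}.png",S[:,:,::-1])
bw=blob(blue(W),(200,0,440,110))
P=bw[0]
for y in range(0,32,4):
    r=P[P[:,1]==y][:,0]
    if len(r):print("wrist row",y,r.min(),r.max(),(r.min()+r.max())/2)
tipw=np.array([bw[1][0],P[:,1].max()+.5])
bs=blob(blue(S),(165,240,212,325));ts=min(bs[3:],key=lambda p:p[1])
T,e=tri([ray("wrist",tipw,o),ray("scene",ts)]);print("tip wrist+scene",T,e,"w",T[1]+T[2],tipw,ts)
ax=o["position"]+M@[.078,-.0001,.0057];d=M[:,0]
print("pos",o["position"],"mouth",ax,"dir",d,"w",ax[1]+ax[2])
print("tip in tool",M.T@(T-o["position"]))
for k in(.6255,-.085,.1346),:print("old tip in tool",M.T@(np.array(k)-o["position"]))
print(o["joint_velocities"].max(),o["clock"])
E
python3 fit.py 5
```

```text
wrist row 0 306.0 330.0 318.0
wrist row 4 306.0 330.0 318.0
wrist row 8 306.0 330.0 318.0
wrist row 12 307.0 328.0 317.5
wrist row 16 310.0 326.0 318.0
tip wrist+scene [ 0.6249 -0.0836  0.1359] [np.float64(0.0006258655941293553), np.float64(0.0006258655941293537)] w 0.0522585767392352 [317.8922  19.5   ] [197.0178 259.8956]
pos [ 0.6247 -0.1562  0.2126] mouth [ 0.6245 -0.1051  0.1534] dir [-0.0009  0.7071 -0.7071] w 0.04832208905885571
tip in tool [0.1055 0.0003 0.0029]
old tip in tool [0.1055 0.0009 0.0048]
0.00625931256725655 6.1333
```

The peg is now at wrist column 318 against 317 for the mouth, so it's aligned sideways. The perpendicular estimates suggest moving up about 2 mm. I'll apply that, then enter slowly while checking force.

Request:
send_rows(
  plan=[
    [[0, 0, 0, 0, 0.002, -0.01, 0], [0, 0, 0, 0.03, 0, 0, 0], [0, 0, 0, 0.03, 0, 0, 0], [0, 0, 0, 0.03, 0, 0, 0], [0, 0, 0, 0.03, 0, 0, 0], [0, 0, 0, 0.02, 0, 0, 0], [0, 0, 0, 0, 0, 0, 0], [0, 0, 0, 0, 0, 0, 0]],
  ],
)

```text
clock: 6.9
position: [0.6252, -0.1349, 0.1942]
ee_rot: [0.653, 0.653, -0.271, 0.271]
ft_force: [0.2, 0.6, -1.3]
grip_width: 0.556
grasp_force: 32.5
```

```bash
python3 - <<'E'
from h import *
np.set_printoptions(precision=4,suppress=True)
o=get_obs();M=R.from_quat(o["ee_rot"]).as_matrix()
W=optics.camera("wrist");S=optics.camera("scene")
print(o["position"],M[:,0],o["ft_force"],o["grasp_force"])
bw=blob(blue(W),(200,0,440,110));print(bw[1:])
cv2.imwrite("pics/e6.png",np.hstack([cv2.resize(W[0:200,220:420],(400,400),interpolation=2),cv2.resize(S[215:315,150:250],(400,400),interpolation=2)])[:,:,::-1])
E
```

```text
[ 0.6252 -0.1349  0.1942] [-0.0006  0.707  -0.7072] [ 0.2262  0.6271 -1.2671] 32.46151976287365
(array([316.5748,  46.766 ]), array([-0.0045,  1.    ]), array([316.7858,  -0.5589]), array([316.3486,  97.5105]))
```

View pics/e6.png

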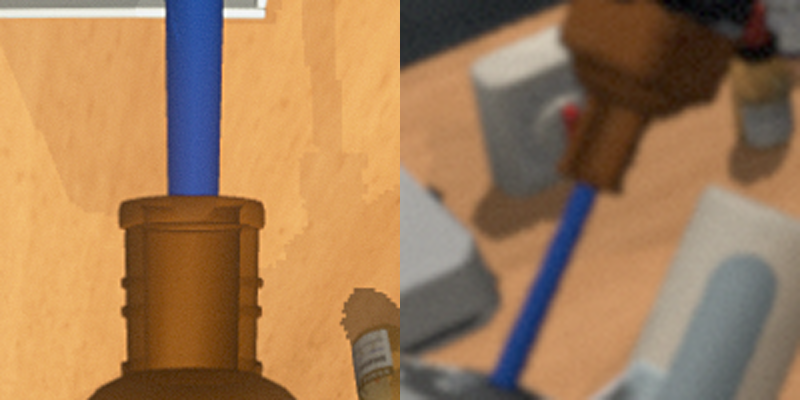

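The peg is centred in the mouth in both views: wrist crop columns 193 and 192, scene crop 588 and 591 at the rim. There is no contact force, so I'll continue.

Request:
send_rows(
  plan=[
    [[0, 0, 0, 0.02, 0, 0, 0], [0, 0, 0, 0.02, 0, 0, 0], [0, 0, 0, 0.02, 0, 0, 0], [0, 0, 0, 0, 0, 0, 0]],
  ],
)

```text
clock: 7.33
position: [0.625, -0.1257, 0.1851]
ee_rot: [0.653, 0.654, -0.271, 0.27]
ft_force: [-0.4, -0.3, -2.0]
grip_width: 0.558
grasp_force: 32.5
```

Request:
send_rows(
  plan=[
    [[0, 0, 0, 0.025, 0, 0, 0], [0, 0, 0, 0.025, 0, 0, 0], [0, 0, 0, 0.025, 0, 0, 0], [0, 0, 0, 0.025, 0, 0, 0], [0, 0, 0, 0, 0, 0, 0], [0, 0, 0, 0, 0, 0, 0]],
  ],
)

```text
clock: 7.83
position: [0.6251, -0.1122, 0.1716]
ee_rot: [0.653, 0.654, -0.271, 0.271]
ft_force: [0.4, 0.2, -1.6]
grip_width: 0.562
grasp_force: 32.5
```

```bash
python3 - <<'E'
from h import *
np.set_printoptions(precision=4,suppress=True)
o=get_obs();M=R.from_quat(o["ee_rot"]).as_matrix()
W=optics.camera("wrist");S=optics.camera("scene")
print(o["position"],M[:,0],o["ft_force"],o["torque"],o["grasp_force"])
cv2.imwrite("pics/e7.png",np.hstack([cv2.resize(W[0:200,220:420],(400,400),interpolation=2),cv2.resize(S[225:325,140:240],(400,400),interpolation=2)])[:,:,::-1])
E
```

```text
[ 0.6251 -0.1122  0.1716] [-0.0008  0.7071 -0.7071] [ 0.3538  0.1502 -1.6066] [ 1.0042  0.015  -0.0834] 32.46155306696892
```

View pics/e7.png

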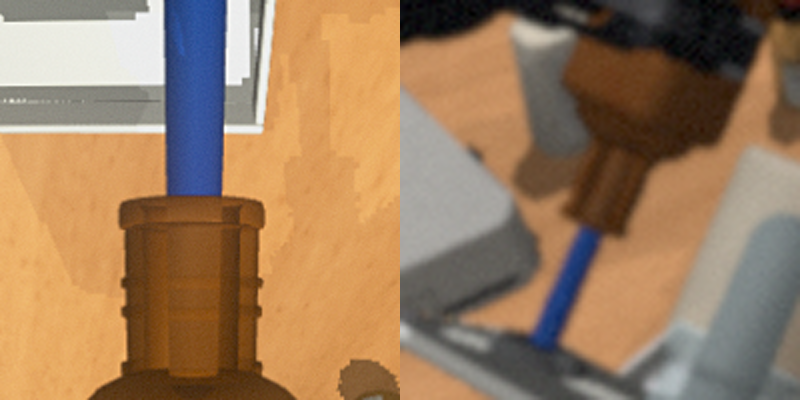

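The peg shows through the neck glass, centred, about 32 mm in, with no contact force. About 48 mm remains, so I'll go 40 mm and then creep.

Request:
send_rows(
  plan=[
    [[0, 0, 0, 0.025, 0, 0, 0], [0, 0, 0, 0.025, 0, 0, 0], [0, 0, 0, 0.025, 0, 0, 0], [0, 0, 0, 0.025, 0, 0, 0], [0, 0, 0, 0, 0, 0, 0]],
  ],
)

```text
clock: 8.35
position: [0.6249, -0.0971, 0.1566]
ee_rot: [0.653, 0.654, -0.271, 0.27]
ft_force: [-0.3, 0.9, -1.4]
grip_width: 0.56
grasp_force: 32.5
```

Request:
send_rows(
  plan=[
    [[0, 0, 0, 0.025, 0, 0, 0], [0, 0, 0, 0.025, 0, 0, 0], [0, 0, 0, 0.025, 0, 0, 0], [0, 0, 0, 0.02, 0, 0, 0], [0, 0, 0, 0, 0, 0, 0], [0, 0, 0, 0, 0, 0, 0]],
  ],
)

```text
clock: 8.85
position: [0.6251, -0.0847, 0.1441]
ee_rot: [0.653, 0.653, -0.271, 0.271]
ft_force: [-0.4, 0.3, -1.7]
grip_width: 0.555
grasp_force: 32.5
```

Request:
send_rows(
  plan=[
    [[0, 0, 0, 0.01, 0, 0, 0], [0, 0, 0, 0.01, 0, 0, 0], [0, 0, 0, 0, 0, 0, 0], [0, 0, 0, 0, 0, 0, 0]],
  ],
)

```text
clock: 9.18
position: [0.6251, -0.0821, 0.1415]
ee_rot: [0.653, 0.653, -0.271, 0.271]
ft_force: [-0.1, 0.3, -1.8]
grip_width: 0.56
grasp_force: 32.5
```

Request:
send_rows(
  plan=[
    [[0, 0, 0, 0.005, 0, 0, 0], [0, 0, 0, 0.005, 0, 0, 0], [0, 0, 0, 0.005, 0, 0, 0], [0, 0, 0, 0, 0, 0, 0], [0, 0, 0, 0, 0, 0, 0]],
  ],
)

```text
clock: 9.6
position: [0.6252, -0.0804, 0.1397]
ee_rot: [0.653, 0.653, -0.271, 0.271]
ft_force: [-0.9, -0.9, 1.3]
grip_width: 0.562
grasp_force: 32.5
```

Request:
send_rows(
  plan=[
    [[0, 0, 0, 0.005, 0, 0, 0], [0, 0, 0, 0, 0, 0, 0], [0, 0, 0, 0, 0, 0, 0]],
  ],
)

```text
clock: 9.85
position: [0.6252, -0.0803, 0.1397]
ee_rot: [0.654, 0.652, -0.271, 0.271]
ft_force: [-1.9, -3.7, 6.1]
grip_width: 0.559
grasp_force: 32.8
```

Request:
send_rows(
  plan=[
    [[0, 0, 0, 0.005, 0, 0, 0], [0, 0, 0, 0, 0, 0, 0], [0, 0, 0, 0, 0, 0, 0]],
  ],
)

```text
clock: 10.1
position: [0.6251, -0.0803, 0.1397]
ee_rot: [0.654, 0.652, -0.272, 0.272]
ft_force: [-3.7, -4.7, 9.7]
grip_width: 0.561
grasp_force: 33.0
```

```bash
python3 - <<'E'
from h import *
np.set_printoptions(precision=4,suppress=True)
W=optics.camera("wrist");S=optics.camera("scene")
for n,im,r in(("w",W,(200,0,440,200)),("s",S,(140,220,215,325))):
    m=blue(im)[r[1]:r[3],r[0]:r[2]];ys,xs=np.where(m);print(n,len(ys),(xs.min()+r[0],xs.max()+r[0],ys.min()+r[1],ys.max()+r[1]) if len(ys) else "")
print("root px",proj("scene",[.625,-.0265,.078]),proj("wrist",[.625,-.0265,.078],get_obs()))
# grey seat rows in wrist at column 318
print([tuple(int(v) for v in W[y,318]) for y in range(50,112,5)])
E
```

```text
w 0 
s 0 
root px [[174.9321 311.964 ]] [[316.4353  94.7791]]
[(108, 107, 101), (89, 88, 82), (90, 90, 88), (95, 95, 88), (92, 92, 89), (101, 102, 98), (87, 88, 84), (89, 91, 90), (85, 85, 83), (177, 176, 172), (116, 74, 39), (135, 83, 43), (135, 81, 40)]
```

No blue is left showing in either view, so the mouth is on the seat. I'll relieve the push, open partway because the jar is close, and withdraw along the tool axis.

Request:
send_rows(
  plan=[
    [[0, 0, 0, -0.007, 0, 0, 0], [0, 0, 0, 0, 0, 0, 0], [0, 0, 0, 0, 0, 0, 0.68], [0, 0, 0, 0, 0, 0, 0.68], [0, 0, 0, 0, 0, 0, 0.68], [0, 0, 0, 0, 0, 0, 0.68], [0, 0, 0, 0, 0, 0, 0.68], [0, 0, 0, 0, 0, 0, 0.68]],
  ],
)

```text
clock: 10.87
position: [0.6251, -0.0794, 0.1388]
ee_rot: [0.653, 0.653, -0.271, 0.271]
ft_force: [-0.2, 0.8, -0.1]
grip_width: 0.676
grasp_force: 0.0
```

Request:
send_rows(
  plan=[
    [[0, 0, 0, 0, 0, -0.025, 0.68], [0, 0, 0, 0, 0, -0.04, 0.68], [0, 0, 0, 0, 0, -0.05, 0.68], [0, 0, 0, 0, 0, -0.06, 0.68], [0, 0, 0, 0, 0, -0.08, 0.68], [0, 0, 0, 0, 0, -0.1, 0.68], [0, 0, 0, 0, 0, -0.1, 0.68], [0, 0, 0, 0, 0, -0.1, 0.68], [0, 0, 0, 0, 0, 0, 0.68], [0, 0, 0, 0, 0, 0, 0.68]],
  ],
)

```text
clock: 11.7
position: [0.6255, 0.0007, 0.2184]
ee_rot: [0.653, 0.654, -0.269, 0.271]
ft_force: [-0.6, -0.2, -0.7]
grip_width: 0.678
grasp_force: 0.0
```

```bash
python3 - <<'E'
from h import *
np.set_printoptions(precision=4,suppress=True)
o=get_obs();W=optics.camera("wrist");S=optics.camera("scene");a=S.astype(int)
T=optics.camera("top")
print(o["clock"],o["position"],o["ft_force"],o["grip_width"])
for n,im,r in(("s",S,(130,200,260,340)),("w",W,(150,0,500,400))):
    print(n,"blue",int((blue(im)[r[1]:r[3],r[0]:r[2]]>0).sum()))
    h=cv2.cvtColor(im,cv2.COLOR_RGB2HSV);m=((h[...,1]>170)&(h[...,0]<18)&(h[...,2]<165)).astype(np.uint8)
    P,c,v,e1,e2=blob(m,r);print(n,"amber",len(P),c,v,e1,e2)
for s in(0,.04,.08,.101,.122):
    q=np.array([.625,-.0265-s*.7071,.078+s*.7071]);print(s,proj("scene",q),proj("wrist",q,o))
S0=cv2.imread("pics/scene0.png")[:,:,::-1].astype(int)
d=(np.abs(S0-a).sum(2)>60).astype(np.uint8);d=cv2.morphologyEx(d,cv2.MORPH_OPEN,np.ones((3,3)))
print(cv2.connectedComponentsWithStats(d)[2][1:])
E
```

```text
11.7 [0.6255 0.0007 0.2184] [-0.5585 -0.2003 -0.709 ] 0.6779061000616013
s blue 17
s amber 1769 [199.8694 269.4811] [-0.6188  0.7855] [223.7513 239.1675] [171.1345 305.9546]
w blue 248
w amber 8662 [314.4687 227.5254] [-0.0339  0.9994] [317.7094 131.8625] [312.0729 298.248 ]
0 [[174.9321 311.964 ]] [[315.2528 119.1177]]
0.04 [[186.0597 286.1558]] [[315.2398 180.3553]]
0.08 [[197.1542 260.5154]] [[315.2291 237.0188]]
0.101 [[202.9617 247.1292]] [[315.2243 264.9706]]
0.122 [[208.7554 233.7988]] [[315.2199 291.721 ]]
[[   0    0   56   34 1188]
 [  55    0    9    7   48]
 [  65    0    6    6   21]
 [  72    0    3    2    6]
 [ 563    1    3    4   12]
 [ 621    0   19   37  431]
 [ 552    7   31   12  209]
 [  59    8    3    3    9]
 [ 584   14    5    3   15]
 [ 595   22   11   10   92]
 [ 551   29   41   10  253]
 [ 534   33  103   73 3221]
 [   0   35    2    3    6]
 [   3   36    3    3    9]
 [ 635   38    3    3    9]
 [ 575   57   65  130 5715]
 [ 635   56    4    3   12]
 [ 637   63    3   10   24]
 [ 575   89    5   10   35]
 [ 544  108   33   39  698]
 [ 534  114   11   12   93]
 [   0  145   27   78 1130]
 [  48  172   54   55 1443]
 [  39  176    7   27  146]
 [ 605  176   35   47 1007]
 [  31  215    6    5   23]
 [ 609  216   31  127 1504]
 [  15  219   51   32  703]
 [ 357  220   38   57 1488]
 [ 121  224    7    4   24]
 [  80  226   89   35 1637]
 [  95  228   10    5   35]
 [ 167  228   67   86 2836]
 [ 627  262    4    3   12]
 [ 185  315   17   11  117]
 [ 637  346    3    4   12]
 [ 129  400    6    5   28]
 [ 632  407    8   17   61]
 [ 633  418    7   22  108]
 [ 152  423   17   21  211]
 [ 547  425   93   55 2262]]
```

```bash
python3 - <<'E'
from h import *
W=optics.camera("wrist");S=optics.camera("scene")
for im,r in((W,(150,0,500,400)),(S,(130,200,260,340))):
    n,l,s,c=cv2.connectedComponentsWithStats(blue(im)[r[1]:r[3],r[0]:r[2]])
    print([(k[0]+r[0],k[1]+r[1],k[2],k[3],k[4]) for k in s[1:].tolist() if k[4]>2])
print([(y,W[y,316].tolist()) for y in range(85,180,5)])
for y in(130,140,150,200,260,285):
    g=np.abs(np.diff(cv2.GaussianBlur(W,(0,0),1)[y].astype(int),axis=0)).sum(1);x=np.where(g>30)[0];print(y,x[(x>230)&(x<400)])
E
```

```text
[(310, 121, 15, 6, 83), (150, 277, 17, 11, 74), (401, 280, 4, 2, 5), (317, 324, 43, 12, 81), (307, 337, 9, 9, 16), (339, 346, 2, 2, 3)]
[(247, 200, 2, 3, 4), (249, 203, 1, 3, 3)]
[(85, [123, 121, 115]), (90, [148, 146, 138]), (95, [202, 202, 188]), (100, [225, 226, 222]), (105, [181, 182, 171]), (110, [130, 127, 125]), (115, [143, 145, 141]), (120, [69, 73, 81]), (125, [58, 72, 128]), (130, [128, 81, 36]), (135, [135, 83, 49]), (140, [134, 83, 43]), (145, [137, 87, 40]), (150, [140, 86, 35]), (155, [130, 78, 30]), (160, [133, 80, 30]), (165, [133, 81, 36]), (170, [132, 79, 31]), (175, [82, 52, 31])]
130 [231 242 295 296 297 335 336 337 338 339 340 341]
140 [231 232 296 297 298 299 333 334 335 336 338 339 340]
150 [232 233 296 297 298 299 333 334 335]
200 [241 278 279 280 350 351 352]
260 [280 281 282 349 380 381 382 398 399]
285 [244 245 246 281 282 283 347 348 384 385 386 387 392]
```

```bash
python3 - <<'E'
from h import *
np.set_printoptions(precision=1,suppress=True)
o=get_obs();S=optics.camera("scene");W=optics.camera("wrist");print(o["clock"])
for n,im,r in(("scene",S,(130,200,260,340)),("wrist",W,(230,100,400,330))):
    h=cv2.cvtColor(im,cv2.COLOR_RGB2HSV);m=((h[...,1]>170)&(h[...,0]<18)&(h[...,2]<165)).astype(np.uint8)
    m=cv2.morphologyEx(m,cv2.MORPH_OPEN,np.ones((3,3)));P=blob(m,r)[0]
    print(n,"measured x",P[:,0].min(),P[:,0].max(),"y",P[:,1].min(),P[:,1].max())
u=np.array([0,-.7071,.7071]);w=np.array([0,.7071,.7071]);X=np.array([1,0,0.]);root=np.array([.625,-.0265,.078])
for th in(0,5,9):
  for lift in(0,.004):
    t=np.radians(th);a=u*np.cos(t)-w*np.sin(t);b=w*np.cos(t)+u*np.sin(t)   # body sags
    low=root-w*.013*np.cos(t)+u*lift; m0=low+b*.013   # lip's lower edge at the seat
    C=[m0+a*s+b*y+X*x for s in(.040,.122) for y in(-.023,.023) for x in(-.023,.023)]
    C+=[m0+b*.013*np.cos(k)+X*.013*np.sin(k) for k in np.arange(0,6.28,.4)]
    q=proj("scene",C);v=proj("wrist",C,o)
    print(th,lift,"scene x",q[:,0].min(),q[:,0].max(),"y",q[:,1].min(),q[:,1].max(),"wrist x",v[:8,0].min(),v[:8,0].max(),"y",v[:,1].max(),"lip top",proj("wrist",m0+b*.013,o)[0,1],"base w+",proj("scene",m0+a*.122)[0])
E
```

```text
11.95
scene measured x 170.0 226.0 y 235.0 308.0
wrist measured x 280.0 352.0 y 133.0 298.0
0 0 scene x 164.29681013823296 229.42449301813235 y 224.89204295109136 315.5311794691033 wrist x 279.3850968153832 354.7150648514865 y 306.0782717117908 lip top 115.78775579103097 base w+ [208.8 233.8]
0 0.004 scene x 165.43199258241168 230.50186989818437 y 222.3259432870931 312.93495413732654 wrist x 279.5485401153525 354.53675142929484 y 311.4819289444815 lip top 122.59128761630409 base w+ [209.9 231.3]
5 0 scene x 166.7658314333429 232.92277779218858 y 225.1464903708122 315.0206583565889 wrist x 280.0777375570873 353.98740203800577 y 302.7440221437994 lip top 119.65309634377769 base w+ [213.2 235.2]
5 0.004 scene x 167.88859395230028 233.98461693572537 y 222.61611982692156 312.4246657399495 wrist x 280.2357518580304 353.81489911778675 y 307.9275538089454 lip top 126.42531626167944 base w+ [214.2 232.7]
9 0 scene x 167.23035562470437 235.41938536663105 y 225.784999848846 314.6952619398655 wrist x 280.62107223198007 353.4171101167756 y 299.376844077972 lip top 122.7179891597629 base w+ [216.4 236.6]
9 0.004 scene x 168.35292012212747 236.46946518228293 y 223.28237811376908 312.1182769263431 wrist x 280.77479577367734 353.24919892289023 y 304.4030780095859 lip top 129.46316699590307 base w+ [217.5 234.2]
```

```bash
python3 -c "
from workcell import job
print(job.hand_in())"
```

```text
the job is handed in; nothing more can be done
None
```

The bottle is on the thin peg, mouth down and let go, and I handed the job in at about 12 s of the 43 s allowed. Before release the mouth was pressed on the seat with no peg showing. After release the bottle sagged about 9°. That leaves a gap of a few millimetres at the lip's upper edge; I believe its lower edge still rests on the seat, but no view showed it.

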